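# Fit the captive cover plate over the port of a sensor base

### The arm

A 7-joint arm with a two-finger parallel gripper is mounted at the origin on a cart in front of the work surface, level with it; the furniture and walls round the work are solid. World frame = base frame: x ahead of the robot, y to its left, z up, the work surface at z = 0. Lengths are in m, angles in rad, forces in N, time in s.
With the tool pointing down it reaches from about 0.4 to 0.75 m from the base axis. Payload 19.5 kg.
Tool frame: the origin (TCP) lies on the centre line of the jaws, within the pads' length; the fingertips stand bot.tips_ahead ahead of it and the grasp point (between the pads) is the TCP (bot.tips_ahead is the distance from the TCP to the fingertips, in m); z points along the fingers, y is the line along which they close (so a half turn about z gives the same grasp; the last joint's range is limited). The gripper opens to 85 mm and grips with 20 to 120 N. Pads are 22 mm wide; open, the fingers measure 114 mm over their backs; the gripper's body (76 mm by 85 mm) begins 54 mm behind the grasp point. The pads swing forward as they close: fully open they stand 13 mm farther back than shut.
Start: joints at [-1.18, 0.707, -0.028, 1.485, 0.022, 0.951, -0.075], TCP at [0.241, 0.522, 0.25] pointing down, gripper open.
Joint ranges: [-2.71, 2.71], [-0.32, 2.16], [-1.57, 1.52], [0, 2.45], [-1.46, 4.6], [0, 2.02], [-2.83, 2.83]. Speed limits (rad/s): [1.89, 1.89, 2.57, 2.57, 3.01, 3.01, 3.01].

### API

Orientations are given as a rotation vector (axis times angle).
In Python, from station import bot gives the robot as it stands.
- The arm moves only by the tool step_arm, never from a script. Its argument "commands" is text: rows parted by semicolons, each of 5 numbers parted by spaces: the opening, from 0 (shut) to 1 (fully open), then the shift along the tool's x, y, z in m, then the turn about the tool's z in rad. In form: claw x y z spin; .... A call has 1 to 5 rows; each row shifts and turns the commanded pose from where the row before left it, along the tool's axes as they then stand; what a row does not reach is not made up. A row lasts 1/8 s, in which the tool goes at most 62.5 mm and 10.7 degrees, less where a joint would pass 70% of its speed; a pose out of reach is approached as far as the arm can. A call is refused whole if a number of a shift passes 0.0625 or a number of a turn 0.188, either way. A call with a gripper value outside its range is refused whole. The fingers move at their own pace and stop on an object; "force" is the grip in N (left out, the last holds). Time passes only in rows, so rows that do not move let the fingers close. It gives the time, the measured TCP pose, the force, the opening and the grip force at its end, in the units of the state.
- bot.state(): the state, without advancing time (a new reading comes with each control period).
- bot.camera(name): name is "side" or "top"; returns a dict with "pixels" (384x512x3 uint8, red, green, blue), "K" (3x3 intrinsics, pixels), "R" (3x3) and "t" (3): a world point X has camera coordinates R X + t. Camera axes: x right, y down, z forward; pixel columns grow to the right and rows downward; lengths in m; the calibration is good to about 2 mm. A picture is of the moment at which its call begins. There is no depth.
- bot.finish_job(): hands the job in; it is judged then, once.
The state is a dict: "time_s": time; "q": joint angles; "joint_vel": joint speeds; "joint_torque": joint torques, N m; "position": TCP position; "tcp_rot": TCP orientation; "contact_force": force on the tool from outside, world axes, zero at the start; "torque": the same for the moment, N m; "width": finger opening in m; "finger_force": force on a finger pad.
Only numpy, scipy, OpenCV 4.12 (cv2) and the standard library are available. Lean on these libraries where they do the work, as an engineer would, in place of code of your own. Each camera call takes 0.05 s, during which the arm holds its last target. There are 200 camera calls.

### The job

Pick up the loose orange cover plate by its fin and fit it on the grey sensor base: holding the plate tilted, nose down, bring the nose side of its oblong eye under the overhanging end of the stud's wide head and up against the stud's post, then level the plate so that the eye drops past the other end of the head and the plate lies flat on the base with its tail between the two black cheeks, covering the port and unable to lift off. Work gently by feel, without forcing the plate against the base or the stud, let go, and leave the vial, the dropper bottle and the petri dish where they stand.

Things in the scene. Friction and masses are not known exactly. Their poses are not given: they have to be found in the camera images.
- port_base: Grey fixed sensor base, block 190 x 100 x 24 mm with a flat aluminium top (the seat) 24 mm above the bench. Origin: on the bench under the stud's nominal place; z up, x runs from the stud towards port and cheeks. The block spans x -50..140 mm, y -50..50 mm. A black-ringed port disc of 22 mm lies flush in the seat at x = 62 mm, y = 0.
- stud_nominal (a point): Nominal stud place on the seat, 24 mm above the base's origin. Brass hammer-head stud: post 9 mm thick, 12 mm tall; on it a head 36 mm long (base x, centred on the post), 12 mm wide, 5 mm thick; gap under the head 12 mm. It was clamped by hand: the real post stands at y = 0 but anywhere from x = -8 to +8 mm from here, unreported; rigid, to be found by touch.
- cheeks (a point): Point on the seat midway between the two black cheeks, x = 93 mm, y = 0 of the base. The cheeks are 14 mm long (x), 6 mm thick, 8 mm tall, with 36 mm between them.
- cover_plate: Loose rigid orange plate, about 110 g, 139.5 x 30 x 5 mm, flat on the bench. Origin: centre of its oblong eye, on the underside; x towards the tail, z up. Through eye 27 mm long (x -13.5..13.5 mm), 18 mm wide; nose bar x -21.5..-13.5 mm; tail to x = 118 mm. Grip fin x 57..87 mm, 12 mm wide (y), top 49 mm above the underside. Fitted, its x points as the base's x.
- eye_rim (a point): Plate point at the nose bar's inner edge, underside, x = -13.5 mm, y = 0. The eye is shorter than the stud's head, so it passes only tilted (about 30 degrees about the plate's y, nose down, tail up), the nose bar going down just beyond the head end that points away from the cheeks, then under it towards the cheeks until this edge meets the post.
- tail_end (a point): Point at the middle of the plate's tail end, underside, x = 118 mm of the plate.
- vial: White plastic vial, 27 mm in diameter, 58 mm tall, standing on the bench; origin at the centre of its underside. Bystander.
- dropper: Amber dropper bottle with black top, 33 mm in diameter, 100 mm tall, standing on the bench; origin at the centre of its underside. Bystander.
- petri: Clear petri dish, 62 mm in diameter, 14 mm tall, on the bench; origin at the centre of its underside. Bystander.
There are look-alikes about, which are no part of the job. Several things have the shape of the cover_plate; the one meant has the colours described above.

How it is judged:
On the way:
1. plate tilted over 0.25 rad, eye_rim 22 to 34 mm above the base's origin (lower than the stud head), at x -15.5 to +6 mm and y within 6 mm in the base's frame (angle between cover_plate's own z axis and vertical above 0.25 rad and z of eye_rim in the frame of port_base between 0.022 and 0.034 m and x of eye_rim in the frame of port_base between -0.0155 and 0.006 m and y of eye_rim in the frame of port_base between -0.006 and 0.006 m), for 0.1 s.
At the end, for the whole second after the job is handed in: The plate lies flat on the seat (tilt under 0.05 rad, underside within 2.5 mm of it), eye round the stud (eye centre within 17.5 mm in x and 7 mm in y of the base origin), tail towards and between the cheeks (tail end beyond x = 90 mm, within 6 mm in y), at rest and released (angle between cover_plate's own z axis and vertical below 0.05 rad and z of cover_plate in the frame of port_base between 0.0215 and 0.0265 m and x of cover_plate in the frame of port_base between -0.0175 and 0.0175 m and y of cover_plate in the frame of port_base between -0.007 and 0.007 m and x of tail_end in the frame of port_base above 0.09 m and y of tail_end in the frame of port_base between -0.006 and 0.006 m and linear speed of cover_plate below 0.01 m/s and contact force between the fingers and cover_plate below 0.1 N); the robot touches nothing.
It fails at once if the plate is forced against the base or its stud with more than 20 N (contact force between cover_plate and port_base above 20 N).
It fails at once if the gripper or arm presses on the base or stud with more than 10 N (contact force between any of the fingers, the arm and port_base above 10 N).
It fails at once if the vial, dropper bottle or petri dish is moved more than 15 mm (distance of any of vial, dropper, petri from where it was at the start of the episode above 0.015 m).
It also fails if it takes over 54 s, if anything falls off the work surface, if the arm or the gripper's body presses on something with over 40 N, if the wrist force passes 120 N, or if a joint passes its speed limit or range.

## Working session

There is one attempt and no reset: what is moved stays moved. The work goes in short steps, Python scripts to look and compute and a tool call to move; the robot and the scene stay as the last step left them, time stands still between calls to the robot, and variables do not carry over. Pictures are saved under pics/ and viewed, at most 10 in all, crops included, and the job is handed in when it is done.

Besides the shell and the picture viewer there is one more tool, called after ">>>" as a command line: name --argument value ..., lists and objects as JSON in quotes. step_arm: Moves the arm, as the interface text tells. Its arguments: {"type":"object","properties":{"commands":{"type":"string"},"force":{"type":"number"}},"required":["commands"]}

```bash
mkdir -p pics; ls
python3 - <<'E'
from station import bot
import cv2,numpy as np,pickle
s=bot.state();print({k:np.round(v,3) for k,v in s.items()},bot.tips_ahead)
D={}
for n in("side","top"):
    c=bot.camera(n);D[n]=c
    cv2.imwrite(f"pics/{n}0.png",c["pixels"][:,:,::-1]);print(n,c["K"].tolist(),np.round(c["R"],4).tolist(),np.round(c["t"],4))
pickle.dump(D,open("cam0.pkl","wb"))
E
```

```text
pics
{'time_s': np.float64(0.0), 'q': array([-1.18 ,  0.707, -0.028,  1.485,  0.022,  0.951, -0.075]), 'joint_vel': array([ 0.001,  0.001,  0.001,  0.001, -0.001, -0.   , -0.   ]), 'joint_torque': array([ 0.0000e+00, -8.8322e+01,  1.2350e+00, -2.3617e+01,  1.7000e-02,
        7.0000e-03,  0.0000e+00]), 'position': array([0.241, 0.522, 0.25 ]), 'tcp_rot': array([-6.740e-01, -3.068e+00,  2.000e-03]), 'contact_force': array([ 0.833, -0.381, -0.501]), 'torque': array([-0.051, -0.006, -0.013]), 'finger_force': np.float64(0.0), 'width': np.float64(0.086)} 0.019
side [[444.4541670380085, 0.0, 260.9691412203766], [0.0, 444.4541670380085, 191.3303785160508], [0.0, 0.0, 1.0]] [[-0.9995, 0.0313, -0.0045], [0.0186, 0.4655, -0.8849], [-0.0256, -0.8845, -0.4658]] [0.5421 0.0777 1.2583]
top [[364.03035151189056, 0.0, 251.69454374701147], [0.0, 364.03035151189056, 185.91930643624116], [0.0, 0.0, 1.0]] [[0.0439, -0.999, 0.0058], [-0.9768, -0.0441, -0.2095], [0.2096, 0.0036, -0.9778]] [-0.085   0.5551  0.8067]
```

View pics/top0.png

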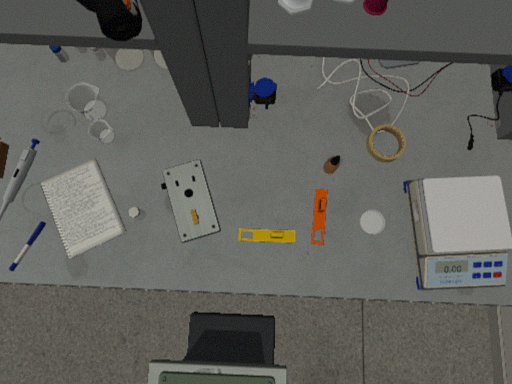

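View pics/side0.png

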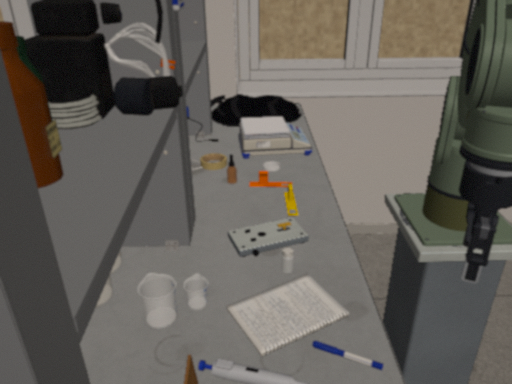

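Top view: candidates for the cover plate are the orange one at (320,217) and the yellow look-alike at (267,236). Orange matches the description. The base is at (190,200), vial (134,212), dropper (332,163) and petri (372,222). I'll check the choice in one close crop.

Run:
```python
import cv2,pickle,numpy as np
D=pickle.load(open("cam0.pkl","rb"))
t=D["top"]["pixels"][:,:,::-1]; s=D["side"]["pixels"][:,:,::-1]
a=cv2.resize(t[145:255,120:400],None,fx=2.8,fy=2.8,interpolation=cv2.INTER_CUBIC)
b=cv2.resize(s[145:275,215:325],None,fx=2.2,fy=2.2,interpolation=cv2.INTER_CUBIC)
o=np.zeros((a.shape[0]+b.shape[0],a.shape[1],3),np.uint8);o[:a.shape[0]]=a;o[a.shape[0]:,:b.shape[1]]=b
print(o.shape);cv2.imwrite("pics/crop1.png",o)
```

```text
(594, 784, 3)
```

View pics/crop1.png

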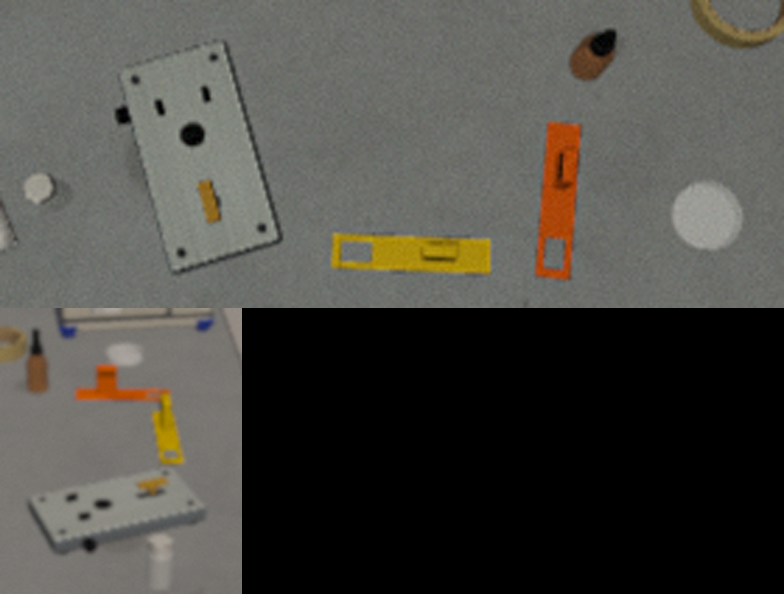

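```bash
cat > h.py <<'E'
import cv2,numpy as np
def ray(c,uv,z):
    uv=np.atleast_2d(np.asarray(uv,float));R=c["R"];t=c["t"]
    d=np.c_[uv,np.ones(len(uv))]@np.linalg.inv(c["K"]).T@R
    o=-R.T@t
    return (o+d*((z-o[2])/d[:,2])[:,None])[:,:2]
def blob(m,roi):
    u0,v0,u1,v1=roi;k=np.zeros(m.shape,np.uint8);k[v0:v1,u0:u1]=m[v0:v1,u0:u1]
    n,l,st,_=cv2.connectedComponentsWithStats(k)
    if n<2:return np.zeros((0,2))
    i=1+np.argmax(st[1:,4]);v,u=np.where(l==i);return np.c_[u,v]
def px_outline(p): # pixel corners
    return np.vstack([p+[a,b] for a in(-.5,.5) for b in(-.5,.5)])
def rect(P):
    (c,s,a)=cv2.minAreaRect(P.astype(np.float32)*1000)
    b=cv2.boxPoints((c,s,a));e=b[1]-b[0];f=b[2]-b[1]
    L=e if np.hypot(*e)>np.hypot(*f) else f
    return np.array(c)/1000,sorted(s),L/np.hypot(*L)
def hsv(c):return cv2.cvtColor(c["pixels"],cv2.COLOR_RGB2HSV).astype(int)
def orange(c):
    h=hsv(c);return ((h[...,0]>=4)&(h[...,0]<=14)&(h[...,1]>200)&(h[...,2]>140)).astype(np.uint8)
E
python3 - <<'E'
import pickle
from h import *
D=pickle.load(open("cam0.pkl","rb"));T,S=D["top"],D["side"]
h=hsv(T)
print("bench",h[150,230],"seat",h[185,205],"brass",h[217,195],"orange",h[215,320])
seat=(h[...,2]>h[150,230][2]/2+h[185,205][2]/2).astype(np.uint8)
p=blob(seat,(160,155,225,245));r=rect(ray(T,px_outline(p),.024));print("seat",r,np.arctan2(r[2][1],r[2][0]))
br=((h[...,0]>10)&(h[...,0]<25)&(h[...,1]>110)).astype(np.uint8)
q=blob(br,(180,200,210,230));print("brass head@.041",rect(ray(T,px_outline(q),.041)),ray(T,q.mean(0),.041))
blk=(h[...,2]<60).astype(np.uint8)
print("port",ray(T,blob(blk,(183,186,196,200)).mean(0),.024),"ch1",ray(T,blob(blk,(172,178,182,188)).mean(0),.03),"ch2",ray(T,blob(blk,(189,173,198,184)).mean(0),.03))
for c,roi,n in((T,(300,175,335,255),"top"),(S,(240,165,300,195),"side")):
    m=orange(c);p=blob(m,roi);r=rect(ray(c,px_outline(p),.005));print("plate",n,len(p),r,ray(c,p.min(0),.005),ray(c,p.max(0),.005))
# dropper/petri rough
print("petri",ray(T,[[372,222]],.014),"drop base",ray(T,[[329,169]],0.01),"vial top",ray(T,[[134,212]],.058))
E
```

```text
bench [ 30   5 110] seat [ 43  17 137] brass [ 19 191 147] orange [ 12 239 172]
seat (array([0.52630243, 0.09001756]), [97.25748443603516, 187.1533203125], array([0.9427515, 0.3334959], dtype=float32)) 0.34000933
brass head@.041 (array([0.48209882, 0.07295532]), [14.905389785766602, 37.48859786987305], array([0.9491997 , 0.31467462], dtype=float32)) [[0.48197578 0.0732707 ]]
port [[0.54208259 0.09492186]] ch1 [[0.56331662 0.12427457]] ch2 [[0.57820877 0.08510062]]
plate top 479 (array([ 0.50146014, -0.23099144]), [31.11668586730957, 139.30465698242188], array([ 0.9972178 , -0.07454299], dtype=float32)) [[ 0.56880866 -0.21266549]] [[ 0.43518376 -0.24821601]]
plate side 156 (array([ 0.51935052, -0.25587914]), [74.40416717529297, 104.76780700683594], array([ 0.99919456, -0.04012692], dtype=float32)) [[ 0.57021632 -0.29128454]] [[ 0.47055307 -0.22025353]]
petri [[ 0.49071361 -0.35937014]] drop base [[ 0.6216777  -0.25461353]] vial top [[0.48371247 0.21225277]]
```

The crop confirms that the orange plate has its eye at the near end and its fin towards the far (tail) end, next to the dropper. The base's stud is at the near end and its cheeks at the far end. The tool can't be tilted, so I'll grip the fin near its tail end and let the nose swing down. First I move over the fin.

>>> step_arm --commands "1 -0.01 -0.01 0 -0.179; 1 -0.03 -0.03 0 -0.179; 1 -0.045 -0.04 0 0; 1 -0.045 -0.04 0 0; 1 -0.035 -0.045 0 0" --force 20

```text
time_s: 0.72
position: [0.3842, 0.3364, 0.25]
tcp_rot: [-0.118, -3.139, 0.001]
contact_force: [1.2, 0.6, -1.2]
width: 0.0852
finger_force: 0.0
```

>>> step_arm --commands "1 -0.03 -0.05 0 0; 1 -0.02 -0.055 0 0; 1 -0.01 -0.058 0 0; 1 -0.01 -0.058 0 0; 1 -0.01 -0.058 0 0"

```text
time_s: 1.35
position: [0.4416, 0.0521, 0.2503]
tcp_rot: [-0.117, -3.139, 0.0]
contact_force: [1.8, 0.2, 0.2]
width: 0.0854
finger_force: 0.0
```

>>> step_arm --commands "1 -0.02 -0.055 0 0; 1 -0.02 -0.055 0 0; 1 -0.02 -0.055 0 0; 1 -0.02 -0.05 0 0; 1 0 0 0 0"

```text
time_s: 1.98
position: [0.5053, -0.1702, 0.2495]
tcp_rot: [-0.126, -3.138, 0.002]
contact_force: [-0.6, 0.8, -0.4]
width: 0.0854
finger_force: 0.0
```

```bash
cat >> h.py <<'E'
from scipy.spatial.transform import Rotation as Ro
def goto(s,xyz,yaw=None): # residual shift in tool axes; yaw = world angle of -tool x
    R=Ro.from_rotvec(s["tcp_rot"]).as_matrix();a=np.arctan2(-R[1,0],-R[0,0])
    d=R.T@(np.array(xyz)-s["position"]);print("t",round(float(s["time_s"]),2),"pos",np.round(s["position"],4),"yaw",round(a,4),"tilt z",np.round(R[:,2],3),"F",np.round(s["contact_force"],2),"w",round(float(s["width"]),4),"ff",round(float(s["finger_force"]),2),"shift",np.round(d,4),"spin",None if yaw is None else round(a-yaw,4))
E
python3 - <<'E'
from h import *
from station import bot
goto(bot.state(),[.5332,-.2334,.055],-.0746)
E
```

```text
t 1.98 pos [ 0.5053 -0.1702  0.2495] yaw -0.0801 tilt z [-0.001 -0.001 -1.   ] F [-0.63  0.82 -0.38] w 0.0854 ff 0.0 shift [-0.0331 -0.0606  0.1946] spin -0.0055
```

>>> step_arm --commands "1 -0.017 -0.03 0.02 -0.005; 1 -0.016 -0.03 0.04 0; 1 0 0 0.04 0; 1 0 0 0 0; 1 0 0 0 0"

```text
time_s: 2.6
position: [0.5346, -0.2281, 0.1519]
tcp_rot: [0.108, 3.138, -0.0]
contact_force: [0.9, 0.4, 0.4]
width: 0.0851
finger_force: 0.0
```

Run:
```python
from h import *
from station import bot
goto(bot.state(),[.5332,-.2334,.055],-.0746)
o=[]
for n,(x,y) in (("top",(250,120)),("side",(180,110))):
    c=bot.camera(n);o.append(cv2.resize(c["pixels"][y:y+130,x:x+140,::-1],None,fx=2.8,fy=2.8,interpolation=cv2.INTER_CUBIC))
cv2.imwrite("pics/c2.png",np.hstack(o))
```

```text
t 2.6 pos [ 0.5346 -0.2281  0.1519] yaw -0.0691 tilt z [ 0.001 -0.    -1.   ] F [0.9  0.42 0.44] w 0.0851 ff 0.0 shift [ 0.0012 -0.0053  0.0969] spin 0.0055
```

View pics/c2.png

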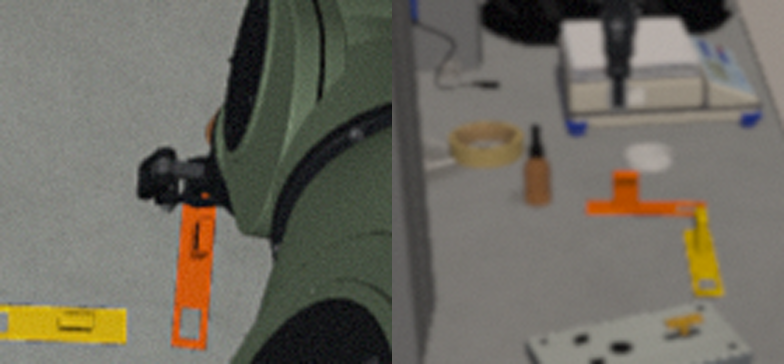

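Run:
```python
import pickle
from h import *
c=pickle.load(open("cam0.pkl","rb"))["side"]
for n,p in {"finA":(.5102,-.2316,.04),"finC":(.5252,-.2328,.04),"finB":(.5401,-.234,.04),"nose":(.432,-.2258,.003),"tail":(.571,-.2362,.003),"fintop":(.5252,-.2328,.049)}.items():
    q=c["K"]@(c["R"]@np.array(p)+c["t"]);print(n,q[:2]/q[2])
v,u=np.where(orange(c)[165:195,240:300]);v+=165;u+=240
for r in range(v.min(),v.max()+1):
    print(r,u[v==r].min(),u[v==r].max())if (v==r).any() else 0
```

```text
finA [268.63887234 173.94042442]
finC [263.97074951 173.86171371]
finB [259.33804669 173.78253295]
nose [292.70242829 184.56019716]
tail [249.92969238 183.89414185]
fintop [263.96696359 171.33164532]
172 260 266
173 260 266
176 260 266
177 260 266
178 260 266
179 260 266
180 260 266
181 259 267
182 251 268
183 250 281
184 250 280
185 250 280
```

>>> step_arm --commands "1 -0.001 -0.005 0.02 0.005; 1 0 0 0.025 0; 1 0 0 0.02 0; 1 0 0 0.02 0; 1 0 0 0 0"

```text
time_s: 3.32
position: [0.5347, -0.2335, 0.0655]
tcp_rot: [-0.117, -3.139, 0.0]
contact_force: [-0.4, 0.1, 0.5]
width: 0.0855
finger_force: 0.0
```

Run:
```python
from h import *
from station import bot
goto(bot.state(),[.5352,-.2335,.055],-.0746)
```

```text
t 3.33 pos [ 0.5347 -0.2335  0.0655] yaw -0.0745 tilt z [-0. -0. -1.] F [-0.41  0.07  0.52] w 0.0855 ff 0.0 shift [-0.0005  0.0001  0.0105] spin 0.0001
```

>>> step_arm --commands "1 0 0 0.01 0; 0.5 0 0 0 0; 0.2 0 0 0 0; 0 0 0 0 0; 0 0 0 0 0" --force 20

```text
time_s: 3.95
position: [0.5348, -0.2338, 0.0555]
tcp_rot: [0.118, 3.139, -0.0]
contact_force: [0.5, 1.8, 0.6]
width: 0.0125
finger_force: 0.4
```

>>> step_arm --commands "0 0 0 0 0; 0 0 0 0 0; 0 0 0 0 0"

```text
time_s: 4.32
position: [0.5348, -0.2337, 0.0555]
tcp_rot: [0.118, 3.139, -0.0]
contact_force: [-1.4, 0.9, 4.6]
width: 0.0111
finger_force: 25.7
```

>>> step_arm --commands "0 0 0 -0.01 0; 0 0 0 -0.015 0; 0 0 0 -0.015 0; 0 0 0 -0.015 0; 0 0 0 0 0"

```text
time_s: 4.95
position: [0.5351, -0.234, 0.1116]
tcp_rot: [0.118, 3.138, -0.001]
contact_force: [-0.5, 0.1, -1.5]
width: 0.011
finger_force: 25.0
```

Run:
```python
from h import *
from station import bot
goto(bot.state(),[.5352,-.2335,.055],-.0746)
c=bot.camera("side");cv2.imwrite("pics/c3.png",cv2.resize(c["pixels"][100:200,200:330,::-1],None,fx=5,fy=5,interpolation=cv2.INTER_CUBIC))
```

```text
t 4.95 pos [ 0.5351 -0.234   0.1116] yaw -0.075 tilt z [ 0.002 -0.001 -1.   ] F [-0.49  0.06 -1.49] w 0.011 ff 25.01 shift [0.0001 0.0005 0.0566] spin -0.0004
```

View pics/c3.png

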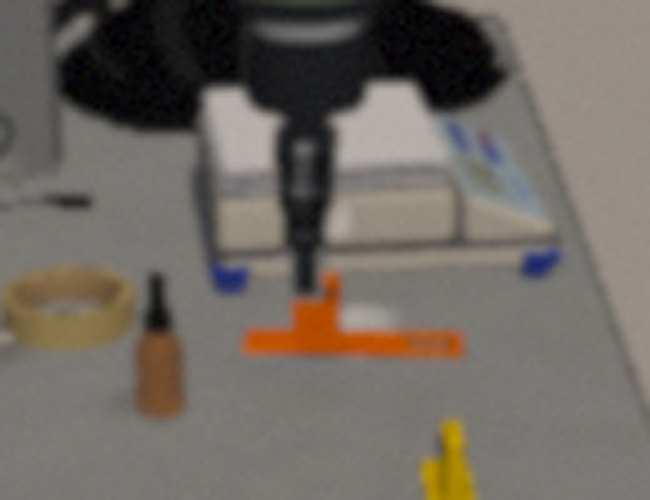

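The plate is held level by the tail half of its fin at crop (305,300). Next I ease the grip in small steps so the nose swings down.

>>> step_arm --commands "0.13 0 0 0 0; 0.13 0 0 0 0; 0.13 0 0 0 0"

```text
time_s: 5.38
position: [0.5346, -0.2337, 0.11]
tcp_rot: [-0.117, -3.139, -0.0]
contact_force: [-0.1, 0.2, -1.1]
width: 0.0113
finger_force: 25.0
```

>>> step_arm --commands "0.134 0 0 0 0; 0.134 0 0 0 0; 0.134 0 0 0 0"

```text
time_s: 5.75
position: [0.5347, -0.2337, 0.1103]
tcp_rot: [0.117, 3.139, -0.0]
contact_force: [0.1, -0.4, -0.8]
width: 0.0113
finger_force: 16.2
```

```bash
cat >> h.py <<'E'
def side_plate(c,yaw,p,roi=(150,90,420,260)):
    # orange outline in the vertical plane through p along yaw: (s along plate x, z) in m
    b=blob(orange(c),roi);o=-c["R"].T@c["t"];uv=px_outline(b)
    d=np.c_[uv,np.ones(len(uv))]@np.linalg.inv(c["K"]).T@c["R"]
    n=np.array([-np.sin(yaw),np.cos(yaw),0]);X=o+d*((n@(np.array(p)-o))/(d@n))[:,None]
    return len(b),np.c_[(X-p)@[np.cos(yaw),np.sin(yaw),0],X[:,2]]
def tilt_line(sz): # underside: lower envelope fit; tilt>0 = nose down
    s=sz[:,0];e=np.linspace(s.min()+.004,s.max()-.004,25);P=[]
    for a,b in zip(e,e[1:]):
        k=(s>=a)&(s<b)
        if k.any():P.append(sz[k][np.argmin(sz[k][:,1])])
    P=np.array(P);m=np.ones(len(P),bool)
    for _ in range(3):
        f=np.polyfit(P[m,0],P[m,1],1);r=abs(P[:,1]-np.polyval(f,P[:,0]));m=r<=max(.002,np.median(r)*2)
    return np.arctan(f[0]),f[1],s.min(),s.max()
E
python3 - <<'E'
from h import *
from station import bot
c=bot.camera("side");s=bot.state();n,sz=side_plate(c,-.0746,s["position"]);print(n,np.round(tilt_line(sz),4),s["finger_force"],s["width"])
E
```

```text
159 [-0.0158  0.0517 -0.0658  0.0369] 16.21511310338974 0.01186623778060446
```

>>> step_arm --commands "0.137 0 0 0 0; 0.137 0 0 0 0; 0.137 0 0 0 0"

```text
time_s: 6.18
position: [0.5347, -0.2337, 0.1103]
tcp_rot: [-0.117, -3.139, 0.0]
contact_force: [-0.2, 1.0, -1.8]
width: 0.0117
finger_force: 8.9
```

```bash
cat > t.py <<'E'
from h import *
from station import bot
import sys
y=float(sys.argv[1]);c=bot.camera("side");s=bot.state();n,sz=side_plate(c,y,s["position"]);print(n,np.round(tilt_line(sz),4),s["finger_force"],s["width"])
E
python3 t.py -.0746
```

```text
159 [-0.0158  0.0517 -0.0657  0.037 ] 8.865884989500046 0.011858411489337603
```

>>> step_arm --commands "0.139 0 0 0 0; 0.139 0 0 0 0"

```text
time_s: 6.48
position: [0.5347, -0.2337, 0.1103]
tcp_rot: [-0.117, -3.139, 0.0]
contact_force: [0.7, 0.0, -0.5]
width: 0.0114
finger_force: 4.0
```

```bash
python3 t.py -.0746
```

```text
161 [-0.0158  0.0517 -0.0658  0.0369] 3.968905135989189 0.011678443607702198
```

>>> step_arm --commands "0.1396 0 0 0 0; 0.1396 0 0 0 0"

```text
time_s: 6.78
position: [0.5347, -0.2337, 0.1103]
tcp_rot: [-0.117, -3.139, 0.0]
contact_force: [-0.9, 1.1, -1.0]
width: 0.0121
finger_force: 2.1
```

```bash
python3 t.py -.0746
```

```text
153 [-0.0158  0.0517 -0.0658  0.037 ] 2.1489127725362778 0.011940785074683923
```

>>> step_arm --commands "0.1399 0 0 0 0; 0.1399 0 0 0 0"

```text
time_s: 7.08
position: [0.5347, -0.2338, 0.1103]
tcp_rot: [-0.118, -3.139, 0.0]
contact_force: [-0.0, 0.1, -1.1]
width: 0.0121
finger_force: 1.3
```

```bash
python3 t.py -.0746
```

```text
151 [ 0.3531  0.0477 -0.0499  0.0496] 1.243119053542614 0.011929055630211509
```

```bash
python3 t.py -.0746; python3 t.py -.0746
```

```text
151 [ 0.4195  0.0458 -0.0436  0.0495] 1.2381234392523766 0.012043501237478717
154 [ 0.4431  0.045  -0.0435  0.0527] 1.238213125616312 0.012179503973303044
```

```bash
python3 t.py -.0746; python3 t.py -.0746
```

```text
151 [ 0.445   0.0453 -0.0435  0.0527] 1.2380598485469818 0.011343799151255446
152 [ 0.445   0.0453 -0.0435  0.0527] 1.2384082563221455 0.011866461038166654
```

>>> step_arm --commands "0.1399 0 0 -0.003 0; 0.1399 0 0 -0.003 0; 0.1399 0 0 -0.002 0; 0.1399 0 0 0 0"

```text
time_s: 7.82
position: [0.5347, -0.2338, 0.1185]
tcp_rot: [0.118, 3.139, -0.0]
contact_force: [-0.7, -0.0, -1.0]
width: 0.0119
finger_force: 1.2
```

```bash
python3 t.py -.0746; python3 t.py -.0746
```

```text
161 [ 0.4362  0.0534 -0.0467  0.0525] 1.2378770671784878 0.012105817144762054
159 [ 0.4391  0.0533 -0.0466  0.0525] 1.2380820326507092 0.012192004569605817
```

>>> step_arm --commands "0.1399 0.008 0 0 0; 0.1399 -0.008 0 0 0; 0.1399 0.008 0 0 0; 0.1399 -0.008 0 0 0; 0.1399 0 0 0 0"

```text
time_s: 8.55
position: [0.5353, -0.2337, 0.1183]
tcp_rot: [0.117, 3.139, -0.0]
contact_force: [0.7, 0.3, -1.1]
width: 0.0122
finger_force: 1.1
```

```bash
python3 t.py -.0746
```

```text
155 [ 0.4907  0.0482 -0.0405  0.0524] 1.055500153452158 0.012158466675369352
```

The tilt is now about 0.5 rad. I firm up the grip and rise to check.

>>> step_arm --commands "0.136 0 0 0 0; 0.132 0 0 0 0; 0.132 0 0 -0.02 0; 0.132 0 0 -0.03 0; 0.132 0 0 0 0" --force 20

```text
time_s: 9.22
position: [0.5354, -0.2341, 0.1701]
tcp_rot: [0.118, 3.137, -0.002]
contact_force: [-0.1, -0.0, -1.8]
width: 0.0118
finger_force: 11.8
```

```bash
python3 t.py -.0746
python3 - <<'E'
from h import *
from station import bot
c=bot.camera("side");cv2.imwrite("pics/c4.png",cv2.resize(c["pixels"][90:200,200:330,::-1],None,fx=5,fy=5,interpolation=cv2.INTER_CUBIC))
E
```

```text
170 [ 0.4721  0.1007 -0.04    0.0544] 11.841741353273392 0.011532078086635617
```

View pics/c4.png

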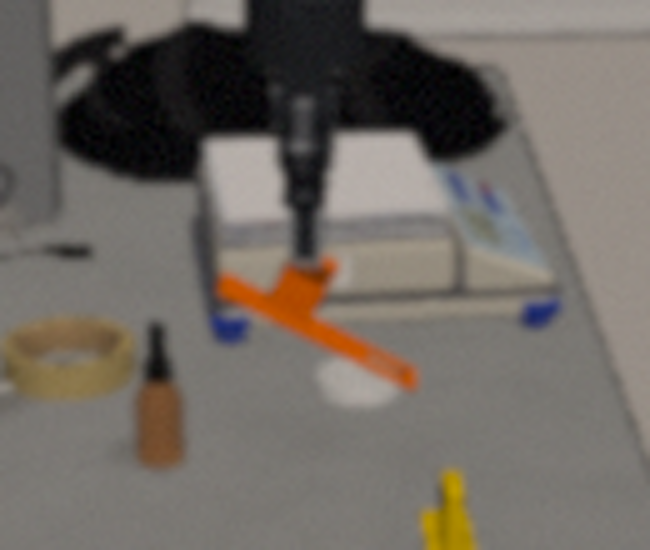

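The plate hangs nose-down at about 28°, with its tail at crop (220,285) and nose at (415,380). Now I carry it over the base.

>>> step_arm --commands "0.132 0 0.025 0 0; 0.132 0 0.045 0 0; 0.132 0 0.045 0 -0.1; 0.132 0 0.045 0 -0.1; 0.132 0 0.04 0 -0.1"

```text
time_s: 9.95
position: [0.5367, -0.0326, 0.1674]
tcp_rot: [0.359, -3.12, -0.001]
contact_force: [-0.0, 0.4, -1.7]
width: 0.0117
finger_force: 11.9
```

>>> step_arm --commands "0.132 0 0.03 0 -0.1; 0.132 0 0.02 0 -0.015; 0.132 0 0.01 0 0; 0.132 0 0 0 0; 0.132 0 0 0 0"

```text
time_s: 10.58
position: [0.5209, 0.0222, 0.1682]
tcp_rot: [0.529, -3.097, 0.001]
contact_force: [-0.6, -0.0, -0.7]
width: 0.0118
finger_force: 11.9
```

Run:
```python
from h import *
from station import bot
goto(bot.state(),[.511,.0847,.17],.34)
```

```text
t 10.57 pos [0.5209 0.0222 0.1682] yaw 0.3383 tilt z [-0.    -0.001 -1.   ] F [-0.63 -0.01 -0.73] w 0.0118 ff 11.87 shift [-0.0114  0.0622 -0.0018] spin -0.0017
```

>>> step_arm --commands "0.132 -0.005 0.025 0 -0.002; 0.132 -0.006 0.025 0 0; 0.132 0 0.012 0 0; 0.132 0 0 0 0; 0.132 0 0 0 0"

```text
time_s: 11.2
position: [0.5105, 0.0841, 0.1683]
tcp_rot: [0.533, -3.096, 0.001]
contact_force: [0.3, 0.2, -1.7]
width: 0.0112
finger_force: 11.9
```

Run:
```python
from h import *
from station import bot
import pickle
D={n:bot.camera(n) for n in("side","top")};s=bot.state();pickle.dump((D,s),open("c5.pkl","wb"))
goto(s,[.511,.0847,.17],.34)
a=cv2.resize(D["top"]["pixels"][130:260,130:250,::-1],None,fx=3.2,fy=3.2,interpolation=cv2.INTER_CUBIC)
b=cv2.resize(D["side"]["pixels"][130:260,200:325,::-1],None,fx=3.2,fy=3.2,interpolation=cv2.INTER_CUBIC)
cv2.imwrite("pics/c5.png",np.hstack([a,b]))
```

```text
t 11.3 pos [0.5105 0.0843 0.1683] yaw 0.3409 tilt z [-0. -0. -1.] F [ 0.45  0.09 -1.58] w 0.0114 ff 11.89 shift [-0.0006  0.0002 -0.0017] spin 0.0009
```

View pics/c5.png

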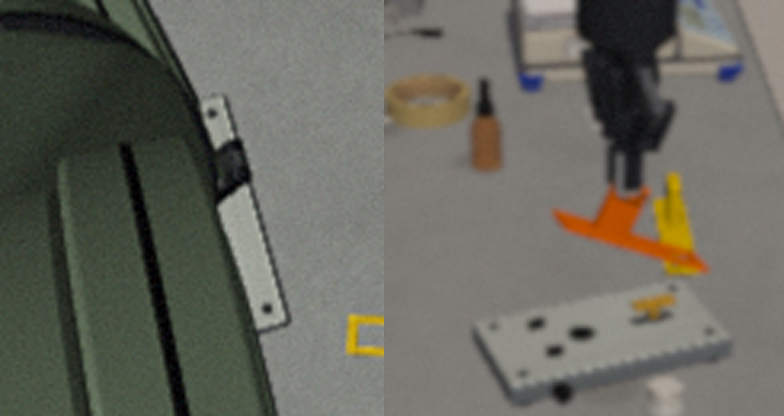

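Top view: the arm hides the work. Side view: the plate is above and behind the stud, with its tail at crop (555,215) and nose at (707,268), and the stud is at (652,303). From here I measure plate and stud in the side view, each in the base's vertical plane.

```bash
cat >> h.py <<'E'
YAW=.34;O=np.array([.4839,.0750,0]);AX=np.array([np.cos(YAW),np.sin(YAW),0]);AY=np.array([-np.sin(YAW),np.cos(YAW),0])
def onplane(c,uv,y): # base-frame (x,z) on vertical plane at base y
    uv=np.atleast_2d(uv).astype(float);o=-c["R"].T@c["t"];d=np.c_[uv,np.ones(len(uv))]@np.linalg.inv(c["K"]).T@c["R"]
    X=o+d*((AY@(O+y*AY-o))/(d@AY))[:,None];return np.c_[(X-O)@AX,X[:,2]]
def bx(p):p=np.array(p);return np.array([(p-O)@AX,(p-O)@AY,p[2]])
def plate(c,s,roi=(235,150,325,250)):
    h=hsv(c);m=((h[...,0]>=2)&(h[...,0]<=15)&(h[...,1]>150)&(h[...,2]>90)).astype(np.uint8)
    b=blob(m,roi);g=cv2.convexHull(px_outline(b).astype(np.float32))[:,0]
    # lower envelope pixels per column
    cols=np.unique(b[:,0]);lo=np.array([[u,b[b[:,0]==u,1].max()+.5] for u in cols])[4:-4]
    P=onplane(c,lo,.015);k=np.ones(len(P),bool)
    for _ in range(4):
        f=np.polyfit(P[k,0],P[k,1],1);k=abs(P[:,1]-np.polyval(f,P[:,0]))<.0015
    th=np.arctan(f[0]);R=g[np.argmax(g[:,0])];L=g[np.argmin(g[:,0])]
    xn=onplane(c,[R],.015)[0,0];xt=onplane(c,[L],-.015)[0,0]
    t=bx(s["position"]);C,Sn=np.cos(th),np.sin(th)
    # nose lower corner: x extreme is top nose corner (shift -5 sin) ; tail extreme is underside tail corner
    r1=xn+5e-3*Sn+.008*C;r2=xt-.1315*C
    print("th",round(th,3),"inl",k.sum(),"/",len(P),"rim x nose/tail",round(r1,4),round(r2,4),"rim z",round(np.polyval(f,(r1+r2)/2),4),"tcp",np.round(t,4),"rim-tcp",round((r1+r2)/2-t[0],4),round(np.polyval(f,(r1+r2)/2)-t[2],4))
    return th,(r1+r2)/2,np.polyval(f,(r1+r2)/2)
def stud(c,roi):
    h=hsv(c);m=((h[...,0]>14)&(h[...,0]<26)&(h[...,1]>110)).astype(np.uint8);b=blob(m,roi);o=px_outline(b)
    a=onplane(c,[o[np.argmin(o[:,0])]],-.006)[0,0];e=onplane(c,[o[np.argmax(o[:,0])]],.006)[0,0];print("stud ends",e,a,"mid",(a+e)/2,len(b));return (a+e)/2
E
python3 - <<'E'
from h import *
import pickle
D,s=pickle.load(open("c5.pkl","rb"));plate(D["side"],s);stud(D["side"],(270,215,300,240))
D0=pickle.load(open("cam0.pkl","rb"));stud(D0["side"],(270,215,300,240))
c=D0["side"];h=hsv(c)
k=(h[...,2]<55).astype(np.uint8);p=blob(k,(252,226,268,242));print("port side",ray(c,p.mean(0),.024),"exp",(O+.062*AX)[:2],bx(np.r_[ray(c,p.mean(0),.024)[0],.024]),len(p))
E
```

```text
th 0.473 inl 33 / 40 rim x nose/tail -0.0294 -0.0357 rim z 0.0738 tcp [ 2.820e-02 -1.000e-04  1.683e-01] rim-tcp -0.0608 -0.0945
stud ends -0.015257054694309708 0.016396868536098362 mid 0.0005699069208943272 52
stud ends -0.015257054694309708 0.016396868536098362 mid 0.0005699069208943272 53
port side [[0.5445337  0.09344363]] exp [0.54235079 0.0956762 ] [ 0.06331342 -0.00283274  0.024     ] 14
```

>>> step_arm --commands "0.132 -0.006 0 0.005 0; 0.132 -0.005 0 0.01 0; 0.132 0 0 0.01 0; 0.132 0 0 0.008 0; 0.132 0 0 0 0"

```text
time_s: 11.92
position: [0.5204, 0.089, 0.1347]
tcp_rot: [0.535, -3.094, 0.0]
contact_force: [0.4, -0.2, -1.1]
width: 0.0113
finger_force: 11.9
```

```bash
cat > m.py <<'E'
from h import *
from station import bot
import sys
c=bot.camera("side");s=bot.state();print("t",s["time_s"],"F",np.round(s["contact_force"],2),"ff",s["finger_force"],"w",s["width"]);plate(c,s);stud(c,(265,210,305,242))
if len(sys.argv)>1:
    cv2.imwrite("pics/%s.png"%sys.argv[1],cv2.resize(c["pixels"][165:250,225:315,::-1],None,fx=7,fy=7,interpolation=cv2.INTER_CUBIC))
E
python3 m.py c6
```

```text
t 11.975 F [ 0.02  0.16 -0.94] ff 11.888489127159119 w 0.01154480331254966
th 0.486 inl 37 / 39 rim x nose/tail -0.0163 -0.0238 rim z 0.0393 tcp [0.0392 0.001  0.1351] rim-tcp -0.0593 -0.0958
stud ends -0.03743522764581139 -0.008403371963219698 mid -0.022919299804515545 50
```

View pics/c6.png

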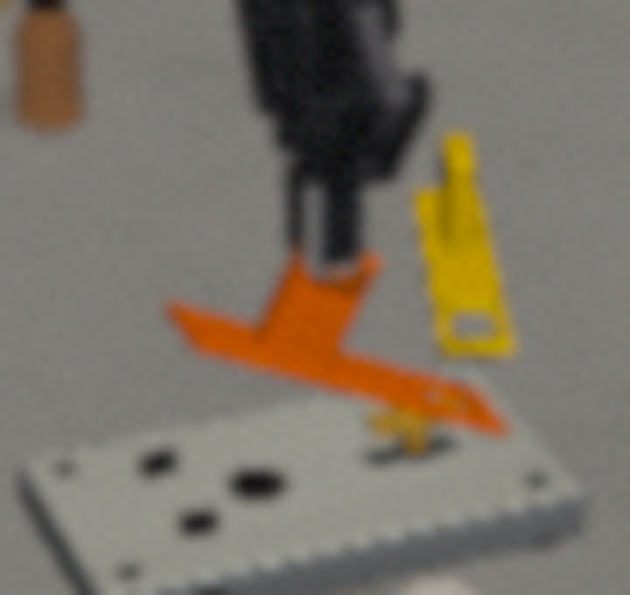

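Side view: the plate hangs over the stud with its nose at crop (505,430), beyond the head's rear end. The brass post is at (415,440). I back off 2 mm, then go down by feel.

>>> step_arm --commands "0.132 0.002 0 0 0; 0.132 0 0 0.002 0; 0.132 0 0 0.002 0; 0.132 0 0 0 0"

```text
time_s: 12.48
position: [0.5188, 0.0884, 0.1312]
tcp_rot: [0.535, -3.096, 0.0]
contact_force: [-1.0, 0.7, -0.8]
width: 0.0114
finger_force: 11.9
```

```bash
cat > f.py <<'E'
from h import *
from station import bot
F=[];Z=[]
for i in range(6):
    c=bot.camera("side");s=bot.state();F.append(s["contact_force"]);Z.append(bx(s["position"]))
F=np.array(F);m=F.mean(0);print("t",round(float(s["time_s"]),2),"Fbase",np.round([m@AX,m@AY,m[2]],2),"sd",np.round(F.std(0),2),"tcp",np.round(np.mean(Z,0),4),"ff",s["finger_force"],"M",np.round(s["torque"],3))
plate(c,s)
E
python3 f.py
```

```text
t 12.78 Fbase [ 0.06 -0.01 -1.18] sd [0.53 0.51 0.57] tcp [0.0374 0.0009 0.1313] ff 11.885776072740555 M [ 0.009 -0.05  -0.006]
th 0.485 inl 33 / 39 rim x nose/tail -0.0193 -0.0264 rim z 0.0355 tcp [0.0374 0.0009 0.1313] rim-tcp -0.0603 -0.0958
```

>>> step_arm --commands "0.132 0 0 0.0015 0; 0.132 0 0 0.0015 0; 0.132 0 0 0 0"

```text
time_s: 13.15
position: [0.5188, 0.0884, 0.1282]
tcp_rot: [0.535, -3.095, 0.0]
contact_force: [0.8, -0.1, -1.1]
width: 0.0114
finger_force: 11.9
```

```bash
python3 f.py
```

```text
t 13.45 Fbase [-0.22  0.11 -1.19] sd [0.45 0.49 0.3 ] tcp [0.0374 0.0009 0.1283] ff 11.889047026634216 M [ 0.003 -0.019  0.09 ]
th 0.485 inl 33 / 39 rim x nose/tail -0.0194 -0.0264 rim z 0.0325 tcp [0.0374 0.0009 0.1283] rim-tcp -0.0603 -0.0958
```

>>> step_arm --commands "0.132 0 0 0.001 0; 0.132 0 0 0.001 0; 0.132 0 0 0 0"

```text
time_s: 13.82
position: [0.5193, 0.0886, 0.1265]
tcp_rot: [-0.535, 3.095, 0.0]
contact_force: [2.2, 0.8, 5.0]
width: 0.0115
finger_force: 12.5
```

```bash
python3 f.py
```

```text
t 14.12 Fbase [2.6  0.05 5.31] sd [0.35 0.18 0.51] tcp [0.0378 0.001  0.1266] ff 12.561580091714859 M [ 0.187 -0.519  0.065]
th 0.483 inl 30 / 39 rim x nose/tail -0.0194 -0.0264 rim z 0.0307 tcp [0.0378 0.001  0.1266] rim-tcp -0.0607 -0.0959
```

>>> step_arm --commands "0.132 0 0 0.001 0; 0.132 0 0 0 0"

```text
time_s: 14.38
position: [0.5197, 0.0887, 0.1259]
tcp_rot: [-0.535, 3.093, 0.001]
contact_force: [4.7, 3.4, 9.8]
width: 0.0116
finger_force: 13.1
```

```bash
python3 f.py
```

```text
t 14.68 Fbase [4.4  0.17 9.46] sd [0.46 0.57 0.27] tcp [0.0383 0.001  0.1259] ff 13.07522937655449 M [ 0.35  -0.87   0.004]
th 0.477 inl 30 / 39 rim x nose/tail -0.0194 -0.0267 rim z 0.0302 tcp [0.0383 0.001  0.1259] rim-tcp -0.0614 -0.0957
```

Contact with the seat came at TCP z≈0.128 (nose corner down, rim about 3.7 mm above the seat). I rise to 2.3 mm above that point and slide the bar under the head.

>>> step_arm --commands "0.132 0 0 -0.0025 0; 0.132 0 0 -0.0023 0; 0.132 -0.002 0 0 0; 0.132 -0.002 0 0 0; 0.132 -0.002 0 0 0"

```text
time_s: 15.3
position: [0.5246, 0.0904, 0.13]
tcp_rot: [0.535, -3.096, 0.0]
contact_force: [0.6, -0.7, -1.4]
width: 0.0117
finger_force: 12.0
```

```bash
python3 f.py
```

```text
t 15.6 Fbase [ 0.13  0.03 -1.46] sd [0.42 0.3  0.48] tcp [0.0434 0.001  0.13  ] ff 11.980209946632385 M [-0.016 -0.011  0.001]
th 0.486 inl 31 / 39 rim x nose/tail -0.0135 -0.0209 rim z 0.034 tcp [0.0433 0.0009 0.1301] rim-tcp -0.0605 -0.0961
```

>>> step_arm --commands "0.132 -0.0015 0 0 0; 0.132 -0.0015 0 0 0; 0.132 -0.0015 0 0 0; 0.132 -0.0015 0 0 0; 0.132 0 0 0 0"

```text
time_s: 16.23
position: [0.5302, 0.0924, 0.1301]
tcp_rot: [0.535, -3.096, 0.0]
contact_force: [0.9, -0.6, -0.8]
width: 0.0112
finger_force: 12.0
```

```bash
python3 f.py
```

```text
t 16.52 Fbase [-0.12 -0.33 -1.03] sd [0.56 0.42 0.33] tcp [0.0493 0.001  0.1301] ff 11.974043548107147 M [-0.01   0.019 -0.018]
th 0.484 inl 31 / 39 rim x nose/tail -0.0078 -0.0157 rim z 0.0338 tcp [0.0494 0.001  0.1301] rim-tcp -0.0611 -0.0964
```

>>> step_arm --commands "0.132 -0.001 0 0 0; 0.132 -0.001 0 0 0; 0.132 -0.001 0 0 0; 0.132 -0.001 0 0 0; 0.132 0 0 0 0"

```text
time_s: 17.15
position: [0.5339, 0.0937, 0.1301]
tcp_rot: [0.535, -3.096, 0.0]
contact_force: [0.8, 0.1, -1.3]
width: 0.0116
finger_force: 12.0
```

```bash
python3 f.py
```

```text
t 17.45 Fbase [-0.15 -0.01 -1.25] sd [0.42 0.47 0.52] tcp [0.0533 0.001  0.1301] ff 11.97408601641655 M [ 0.018 -0.027  0.028]
th 0.495 inl 31 / 40 rim x nose/tail -0.0049 -0.0097 rim z 0.033 tcp [0.0533 0.001  0.1301] rim-tcp -0.0607 -0.0971
```

>>> step_arm --commands "0.132 -0.001 0 0 0; 0.132 -0.001 0 0 0; 0.132 0 0 0 0"

```text
time_s: 17.82
position: [0.5358, 0.0944, 0.1301]
tcp_rot: [0.535, -3.096, 0.0]
contact_force: [0.6, -0.2, -1.3]
width: 0.0116
finger_force: 12.0
```

```bash
python3 f.py
```

```text
t 18.12 Fbase [-0.33 -0.21 -1.12] sd [0.58 0.26 0.62] tcp [0.0554 0.001  0.1301] ff 11.974826753139496 M [ 0.06  -0.001 -0.01 ]
th 0.484 inl 30 / 39 rim x nose/tail -0.0021 -0.0103 rim z 0.0338 tcp [0.0554 0.0009 0.1301] rim-tcp -0.0616 -0.0963
```

>>> step_arm --commands "0.132 -0.001 0 0 0; 0.132 0 0 0 0"

```text
time_s: 18.38
position: [0.5368, 0.0948, 0.1301]
tcp_rot: [0.535, -3.096, 0.0]
contact_force: [-0.2, 0.1, -0.2]
width: 0.0118
finger_force: 12.0
```

```bash
python3 f.py
```

```text
t 18.68 Fbase [ 0.47  0.1  -1.46] sd [0.37 0.6  0.57] tcp [0.0564 0.001  0.1301] ff 11.974637657403946 M [-0.023 -0.045  0.033]
th 0.49 inl 32 / 40 rim x nose/tail -0.0021 -0.0074 rim z 0.0334 tcp [0.0564 0.001  0.1301] rim-tcp -0.0611 -0.0967
```

>>> step_arm --commands "0.132 -0.001 0 0 0; 0.132 0 0 0 0"

```text
time_s: 18.92
position: [0.5377, 0.0951, 0.1301]
tcp_rot: [0.535, -3.096, 0.0]
contact_force: [0.3, -0.1, -0.8]
width: 0.0117
finger_force: 12.0
```

```bash
python3 f.py
```

```text
t 19.23 Fbase [-0.16 -0.02 -1.19] sd [0.4  0.55 0.4 ] tcp [0.0574 0.001  0.1301] ff 11.971406936645508 M [-0.017 -0.013  0.008]
th 0.483 inl 32 / 39 rim x nose/tail 0.0008 -0.0077 rim z 0.0343 tcp [0.0574 0.001  0.1301] rim-tcp -0.0608 -0.0959
```

>>> step_arm --commands "0.132 -0.001 0 0 0; 0.132 -0.0005 0 0 0; 0.132 0 0 0 0"

```text
time_s: 19.6
position: [0.5388, 0.0954, 0.1299]
tcp_rot: [0.535, -3.095, 0.0]
contact_force: [-3.2, -0.9, -3.8]
width: 0.0117
finger_force: 11.6
```

```bash
python3 f.py
```

```text
t 19.9 Fbase [-3.65  0.01 -5.26] sd [0.92 0.5  0.51] tcp [0.0586 0.001  0.1299] ff 11.543835550546646 M [-0.389  0.939 -0.007]
th 0.474 inl 33 / 39 rim x nose/tail 0.0008 -0.0082 rim z 0.0341 tcp [0.0586 0.001  0.13  ] rim-tcp -0.0624 -0.0959
```

>>> step_arm --commands "0.132 -0.001 0 0 0; 0.132 -0.0005 0 0 0; 0.132 0 0 0 0"

```text
time_s: 20.27
position: [0.5397, 0.0957, 0.1296]
tcp_rot: [0.534, -3.093, 0.001]
contact_force: [-5.9, -1.8, -9.2]
width: 0.0113
finger_force: 11.3
```

```bash
python3 f.py
```

```text
t 20.57 Fbase [-6.87  0.12 -8.97] sd [0.35 0.45 0.32] tcp [0.0595 0.0009 0.1297] ff 11.324597597122192 M [-0.569  1.526 -0.003]
th 0.466 inl 34 / 40 rim x nose/tail 0.0008 -0.0061 rim z 0.0348 tcp [0.0595 0.0009 0.1297] rim-tcp -0.0622 -0.0949
```

The rim met the post at TCP base x≈58 mm. The pull downwards shows that the bar then tries to ride up against the head. I back off that preload and ease the grip so the fin can turn in the pads, then level the plate along an arc about the rim.

>>> step_arm --commands "0.132 0.0015 0 0 0; 0.134 0.001 0 0 0; 0.137 0 0 0.001 0; 0.139 0 0 0.0013 0; 0.139 0 0 0 0"

```text
time_s: 21.2
position: [0.5384, 0.0954, 0.1278]
tcp_rot: [-0.535, 3.095, 0.0]
contact_force: [0.1, -0.8, -1.8]
width: 0.0116
finger_force: 2.8
```

```bash
python3 f.py
```

```text
t 21.5 Fbase [-0.1  -0.17 -1.35] sd [0.39 0.5  0.37] tcp [0.058  0.001  0.1278] ff 2.843072824180126 M [-0.036  0.    -0.029]
th 0.472 inl 34 / 39 rim x nose/tail 0.0007 -0.0083 rim z 0.0327 tcp [0.0579 0.001  0.1278] rim-tcp -0.0617 -0.0951
```

>>> step_arm --commands "0.139 -0.001 0 0.0015 0; 0.139 -0.0015 0 0.0015 0; 0.139 -0.002 0 0.002 0; 0.139 -0.002 0 0.0018 0; 0.139 0 0 0 0"

```text
time_s: 22.12
position: [0.5443, 0.0975, 0.1208]
tcp_rot: [0.535, -3.095, 0.0]
contact_force: [-0.1, 0.4, -0.4]
width: 0.0116
finger_force: 2.8
```

```bash
python3 f.py
```

```text
t 22.43 Fbase [-0.02  0.3  -1.25] sd [0.55 0.22 0.45] tcp [0.0644 0.001  0.121 ] ff 2.8119705989956856 M [-0.003  0.079  0.031]
th 0.402 inl 32 / 41 rim x nose/tail 0.0006 -0.0066 rim z 0.0306 tcp [0.0644 0.001  0.121 ] rim-tcp -0.0674 -0.0905
```

The plate turns in the grip without any force and the rim stays at the post. I carry on along the arc.

>>> step_arm --commands "0.139 -0.002 0 0.002 0; 0.139 -0.002 0 0.002 0; 0.139 -0.002 0 0.002 0; 0.139 -0.0015 0 0.002 0; 0.139 0 0 0 0"

```text
time_s: 23.05
position: [0.5513, 0.1, 0.1128]
tcp_rot: [0.535, -3.095, 0.0]
contact_force: [-0.8, -0.1, -2.0]
width: 0.0122
finger_force: 2.8
```

```bash
python3 f.py
```

```text
t 23.35 Fbase [-0.42  0.2  -1.46] sd [0.36 0.45 0.7 ] tcp [0.0718 0.001  0.113 ] ff 2.772516757249832 M [-0.027  0.087 -0.031]
th 0.287 inl 34 / 43 rim x nose/tail 0.0003 -0.0061 rim z 0.0306 tcp [0.0719 0.001  0.1131] rim-tcp -0.0748 -0.0824
```

>>> step_arm --commands "0.139 -0.0017 0 0.002 0; 0.139 -0.0017 0 0.0022 0; 0.139 -0.0016 0 0.0022 0; 0.139 -0.0015 0 0.002 0; 0.139 0 0 0 0"

```text
time_s: 23.98
position: [0.5575, 0.1021, 0.1044]
tcp_rot: [0.535, -3.096, 0.0]
contact_force: [0.5, 0.2, -1.4]
width: 0.0118
finger_force: 2.8
```

```bash
python3 f.py
```

```text
t 24.27 Fbase [-0.59  0.   -1.08] sd [0.3  0.52 0.5 ] tcp [0.0783 0.001  0.1046] ff 2.7535077184438705 M [0.004 0.014 0.024]
th 0.182 inl 29 / 44 rim x nose/tail -0.0029 -0.0088 rim z 0.0293 tcp [0.0784 0.001  0.1046] rim-tcp -0.0842 -0.0753
```

>>> step_arm --commands "0.139 -0.0015 0 0.0022 0; 0.139 -0.0015 0 0.0023 0; 0.139 -0.0015 0 0.0023 0; 0.139 -0.0013 0 0.0022 0; 0.139 0 0 0 0"

```text
time_s: 24.9
position: [0.563, 0.1041, 0.0954]
tcp_rot: [0.535, -3.096, 0.0]
contact_force: [0.3, 0.8, -0.7]
width: 0.012
finger_force: 2.8
```

```bash
python3 f.py
```

```text
t 25.2 Fbase [ 0.06  0.2  -1.44] sd [0.64 0.15 0.49] tcp [0.0841 0.001  0.0956] ff 2.753261737525463 M [-0.01   0.056  0.006]
th 0.104 inl 39 / 45 rim x nose/tail -0.0032 -0.0072 rim z 0.0274 tcp [0.0841 0.001  0.0957] rim-tcp -0.0893 -0.0683
```

```bash
python3 m.py c9 >/dev/null
```

```text
(no output)
```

View pics/c9.png

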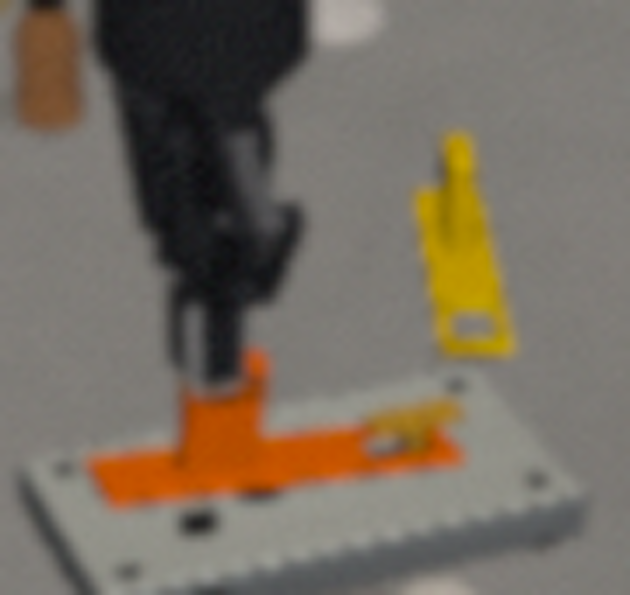

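The stud's head, at crop (415,410), now stands through the eye. The tail, at (105,480), comes down behind the near cheek at (197,522). I do the last of the levelling.

>>> step_arm --commands "0.139 -0.0013 0 0.0022 0; 0.139 -0.0013 0 0.002 0; 0.139 -0.001 0 0.0015 0; 0.139 -0.0005 0 0.001 0; 0.139 0 0 0 0"

```text
time_s: 25.88
position: [0.5667, 0.1054, 0.0888]
tcp_rot: [0.535, -3.096, 0.0]
contact_force: [-0.5, -0.5, -0.8]
width: 0.0116
finger_force: 2.7
```

```bash
python3 f.py
```

```text
t 26.18 Fbase [-0.92  0.31 -1.44] sd [0.2  0.71 0.45] tcp [0.0882 0.001  0.0889] ff 2.706473171710968 M [-0.038  0.203 -0.023]
th 0.029 inl 40 / 45 rim x nose/tail -0.0035 -0.0075 rim z 0.0275 tcp [0.0882 0.001  0.0889] rim-tcp -0.0937 -0.0614
```

>>> step_arm --commands "0.139 0 0 0.001 0; 0.139 0 0 0.001 0; 0.139 0 0 0.0005 0; 0.139 0 0 0 0"

```text
time_s: 26.68
position: [0.5668, 0.1054, 0.0864]
tcp_rot: [0.535, -3.096, 0.0]
contact_force: [0.6, 1.3, -1.3]
width: 0.0121
finger_force: 2.8
```

```bash
python3 f.py
```

```text
t 26.98 Fbase [ 0.08 -0.13 -0.94] sd [0.32 0.2  0.56] tcp [0.0883 0.0011 0.0864] ff 2.7711115032434464 M [ 0.021 -0.075  0.066]
th 0.006 inl 44 / 45 rim x nose/tail -0.0036 -0.0075 rim z 0.0272 tcp [0.0883 0.001  0.0864] rim-tcp -0.0938 -0.0592
```

>>> step_arm --commands "0.139 0 0 0.0007 0; 0.139 0 0 0.0007 0; 0.139 0 0 0 0"

```text
time_s: 27.35
position: [0.5669, 0.1055, 0.0851]
tcp_rot: [-0.535, 3.095, -0.0]
contact_force: [-0.0, -1.1, 3.8]
width: 0.0116
finger_force: 3.3
```

```bash
python3 f.py
```

```text
t 27.65 Fbase [0.5  0.09 4.59] sd [0.51 0.61 0.67] tcp [0.0884 0.001  0.0851] ff 3.439759835600853 M [ 0.064 -0.122 -0.034]
th -0.002 inl 43 / 45 rim x nose/tail -0.0037 -0.0075 rim z 0.0271 tcp [0.0884 0.0011 0.0851] rim-tcp -0.094 -0.058
```

Firm seat contact of about 5 N with the plate level, so it's seated. I release gently and rise.

>>> step_arm --commands "0.139 0 0 -0.001 0; 0.142 0 0 0 0; 0.16 0 0 0 0; 0.25 0 0 0 0; 0.4 0 0 0 0"

```text
time_s: 28.28
position: [0.5667, 0.1054, 0.086]
tcp_rot: [0.535, -3.096, 0.0]
contact_force: [0.4, 0.1, -0.1]
width: 0.0338
finger_force: 0.0
```

>>> step_arm --commands "0.4 0 0 0 0; 0.4 0 0 -0.01 0; 0.4 0 0 -0.03 0; 0.4 0 0 -0.05 0; 0.4 0 0 -0.04 0"

```text
time_s: 28.9
position: [0.5668, 0.1055, 0.2186]
tcp_rot: [-0.535, 3.095, 0.0]
contact_force: [-0.3, -0.6, -0.6]
width: 0.034
finger_force: 0.0
```

>>> step_arm --commands "0.4 0.02 -0.05 0 0; 0.4 0 -0.06 0 0; 0.4 0 -0.06 0 0; 0.4 0 -0.04 0 0; 0.4 0 0 0 0"

```text
time_s: 29.52
position: [0.6185, -0.1024, 0.2162]
tcp_rot: [0.528, -3.097, 0.002]
contact_force: [-0.4, 0.4, -0.6]
width: 0.0345
finger_force: 0.0
```

```bash
python3 f.py
python3 - <<'E'
from h import *
from station import bot
D={n:bot.camera(n) for n in("side","top")}
T=D["top"];m=orange(T);p=blob(m,(150,140,230,250))
if len(p):
    c,sz,a=rect(ray(T,px_outline(p),.029));print("plate mid base",bx(np.r_[c,.029]),"size",sz,"yaw",np.arctan2(a[1],a[0]))
a=cv2.resize(T["pixels"][145:255,120:220,::-1],None,fx=3.8,fy=3.8,interpolation=cv2.INTER_CUBIC)
b=cv2.resize(D["side"]["pixels"][165:275,225:325,::-1],None,fx=3.8,fy=3.8,interpolation=cv2.INTER_CUBIC)
cv2.imwrite("pics/c10.png",np.hstack([a,b]))
E
```

```text
t 29.82 Fbase [ 0.09  0.14 -0.11] sd [0.29 0.4  0.34] tcp [ 0.0688 -0.2084  0.2164] ff 0.0 M [0.021 0.052 0.01 ]
th -0.003 inl 44 / 45 rim x nose/tail -0.0037 -0.0075 rim z 0.0272 tcp [ 0.069  -0.2081  0.2164] rim-tcp -0.0747 -0.1892
plate mid base [0.05275754 0.00142527 0.029     ] size [31.037906646728516, 138.74417114257812] yaw 0.34262472
```

View pics/c10.png

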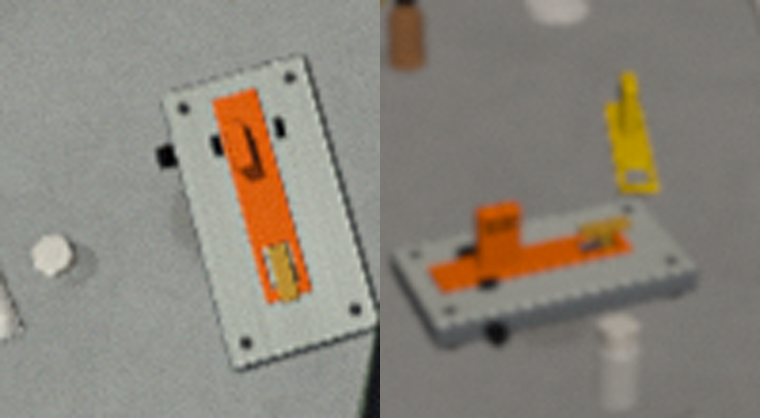

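The plate lies flat with its tail between the cheeks (top crop (217,145) and (279,127)) and the stud head across the eye at (283,272). The vial is where it stood at the start. I hand the job in.

```bash
python3 -c "
from station import bot
print(bot.finish_job())"
```

```text
the job is handed in; nothing more can be done
None
```

The orange cover plate is fitted flat on the base, with the stud head through its eye and its tail between the cheeks. It is released and the job is handed in (about 30 s used); the highest wrist force I read was about 11 N, and the verdict was not reported back.

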